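# Load the slide tray through the scanner's flap

### The arm

A 6-joint arm with a two-finger parallel gripper is mounted at the origin on the work surface. World frame = base frame: x ahead of the robot, y to its left, z up, the work surface at z = 0. Lengths are in mm, angles in rad, forces in N, time in s.
With the tool pointing down it reaches from about 350 to 975 mm from the base axis. Payload 7.1 kg.
Tool frame: the origin (TCP) lies midway between the tips of the shut fingers; the grasp point (between the pads) lies ctrl.grip_point_offset behind it (ctrl.grip_point_offset is the distance from the TCP to the grasp point, in mm); z points along the fingers, y is the line along which they close (so a half turn about z gives the same grasp; the last joint's range is limited). The gripper opens to 88 mm and grips with 3 to 60 N. Pads are 20 mm wide; open, the fingers measure 115 mm over their backs; the gripper's body (75 mm by 178 mm) begins 61 mm behind the grasp point.
Start: joints at [-1.287, 0.423, 1.63, -0, 1.089, -0.019], TCP at [186.389, -596.543, 222.675] pointing down, gripper open.
Joint ranges: [-3, 3], [-0.9, 2.11], [0.09, 2.58], [-1.31, 4.45], [0.11, 2.69], [-2.54, 2.54]. Speed limits (rad/s): [2.39, 2.39, 3.01, 3.14, 3.14, 3.14].

### API

Orientations are given as a rotation vector (axis times angle).
In Python, from workcell import ctrl, get_image, close_job, finder gives the robot as it stands.
- The arm moves only by the tool servo_tool, never from a script. Its argument "deltas" is a list of rows, each a list of 2 entries, a list of its own where there are three numbers: the shift along the tool's x, y, z in mm, then the turn, a rotation vector about the tool's x, y, z in rad. A call has 1 to 5 rows; each row is the pose to reach, as a shift and turn from the pose commanded when the call began, along the tool's axes at that moment; what a row does not reach only later rows make up. A row lasts 1/12 s, in which the tool goes at most 41.7 mm and 7.16 degrees, less where a joint would pass 70% of its speed; a pose out of reach is approached as far as the arm can. A call with a gripper value outside its range is refused whole. "grip" is the closure, from -1 (fully open) to 1 (shut), so that 0 is half open, set as the call begins (left out, the last holds). The fingers move at their own pace and stop on an object; the grip force is fixed at half the most. Time passes only in rows, so rows that repeat a pose let the fingers close. It gives the time, the measured TCP pose, the force, the opening and the grip force at its end, in the units of the state.
- ctrl.get_obs(): the state, without advancing time (a new reading comes with each control period).
- get_image(name): name is "side" or "top"; returns a dict with "frame" (400x640x3 uint8, blue, green, red), "depth" (400x640 float32, mm along the optical axis (not along the pixel's ray), 0 where there is no reading), "K" (3x3 intrinsics, pixels), "pose" (4x4, takes a point from camera to world coordinates). Camera axes: x right, y down, z forward; pixel columns grow to the right and rows downward; lengths in mm; the calibration is good to about 2 mm. A picture is of the moment at which its call begins.
- close_job(): hands the job in; it is judged then, once.
Trained networks look in a picture, given as the dict that the camera call returned (one of the last four; its "shot" number tells which), for a name from the list of things; names that differ only in an ending like _2 or _b are one class to them, and where a whole thing is asked for, a point or a joint stands for the part that bears it (a point fixed in the world has none). Each returns a list of dicts, best first, with "score" (0 to 1); they miss things now and then, are a little off and sometimes report something else, mostly with a low value. They report only what shows in the picture. A call takes as long as a camera call.
- finder.search_frame(query, picture): "rect" ([centre column, centre row, width, height] as shares, 0 to 1, of the picture: columns of its width, rows of its height, round what is visible of it).
- finder.silhouettes(query, picture): "mask" (400x640 bool, what is visible of it) and "rect" ([centre column, centre row, width, height] as shares, 0 to 1, of the picture: columns of its width, rows of its height, round what is visible of it).
The state is a dict: "t": time; "qpos": joint angles; "qvel": joint speeds; "joint_torque": joint torques, N m; "ee_pos": TCP position; "orientation": TCP orientation; "ft_force": force on the tool from outside, world axes, zero at the start; "moment": the same for the moment, N m; "width": finger opening in mm; "grasp_force": force on a finger pad.
Only numpy, scipy, OpenCV 4.12 (cv2) and the standard library are available. Lean on these libraries where they do the work, as an engineer would, in place of code of your own. Each camera call takes 0.05 s, during which the arm holds its last target. There are 200 camera calls.

### The job

Load the slide scanner: with the fingertips, push the slide tray along the loading deck, without picking it up, through the hanging flap and all the way in against the stops. Then draw the fingers back out so that the flap falls shut behind the tray, and leave the other things on the bench where they are.

Things in the scene. Friction and masses are not known exactly. Their poses are not given: they have to be found in the camera images.
- scanner: White bench-top slide scanner, fixed. Origin: on the bench below the middle of its tray port; x runs level into the machine (the way the tray goes in), y to its left, z up. All x, y below are in this frame. The machine lies across the bench: the port opens to the right of someone at the robot. Behind the low tray bay stands the optics housing (x 145 to 425, y -130 to 130, 241 mm high); its objective head reaches over the bay (x from 75, 123 mm or more above the bench).
- deck_front (a point): Middle of the front edge of the loading deck, x = -210 mm, on the deck's top, which is level and 25 mm above the bench; the deck is 230 mm wide. Two grey guides of slippery plastic on it, 16 mm high, funnel the tray: 180 mm apart inside at x = -108 mm, narrowing evenly to the 129 mm wide channel at x = -25 mm.
- port (a point): Middle of the port's sill, on the deck's top at x = 0. The port is 129 mm wide; under its lintel (x = -13 to -5 mm) there are 82 mm of height above the deck, and the lintel's top is 90 mm above the deck. Behind it is the tray bay under a clear hood of the same height. Fingers tilted forward 45 to 50 degrees can follow the tray right home under the lintel.
- stops (a point): Between the two rubber buffers that stop the tray's nose: x = 118 mm, 10 mm above the deck. With the tray home its origin is at x = 73 mm and its rear face at x = 28 mm.
- flap (a joint): Angle (rad) of the gravity flap in the port: 0 = hanging shut, grows as it swings inwards (lower edge towards +x), up to 1.35; it opens no other way. Aluminium plate 125 wide, 69 tall, 3 mm thick, 70 g, hinged along its top edge at x = -9.5 mm, 82 mm above the deck. Under 1 N at its lower edge opens it; it rides on what is under it and falls shut within a second once nothing is.
- flap_edge (a point): Middle of the flap's lower edge: when shut, at x = 0 and 13 mm above the deck. The falling flap clears the tray once the tray's rear face is beyond about x = 23 mm.
- tray: Grey slide tray with four glass slides, 90 long (x) x 124 wide (y) x 20 mm high, about 0.18 kg, lying flat on the loading deck, nose towards the flap. Origin: centre of its underside; x axis towards the nose, whose corners are rounded (10 mm). The rear face, 45 mm behind the origin, is flat and 20 mm high: push there.
- oil_bottle: Brown glass immersion-oil bottle, 28 mm diameter, 70 mm tall, upright; a bystander, to be left alone. Origin: centre of its underside.
- cover_glass_box: Flat box of cover glasses, 30 x 60 x 24 mm; a bystander, to be left alone. Origin: centre of its underside.
- specimen_jar: White specimen jar with grey lid, 48 mm diameter, 62 mm tall, upright; a bystander, to be left alone. Origin: centre of its underside.
- slide_mailer: White slide mailer lying flat, 85 x 34 x 18 mm; a bystander, to be left alone. Origin: centre of its underside.
- slide_box: Closed grey slide box, 100 x 85 x 36 mm; a bystander, to be left alone. Origin: centre of its underside.
- forceps: Steel forceps lying flat, 125 mm long; a bystander, to be left alone. Origin: centre of its underside.
- tally_counter: Round steel tally counter, 46 mm diameter, 36 mm tall; a bystander, to be left alone. Origin: centre of its underside.

How it is judged (in metres and radians):
On the way, in this order (a step that is already met when the one before it is completed fails the run):
1. the tray's nose is through and holds the flap open (value of joint flap above 0.2 rad and x of tray in the frame of scanner above -0.03 m), for 0.1 s.
2. the tray has been pushed home against the stops (x of tray in the frame of scanner above 0.067 m and z of tray in the frame of scanner below 0.029 m and angle between tray's own z axis and vertical below 0.05 rad and horizontal distance between tray and scanner below 0.09 m), for 0.1 s.
At the end, for the whole second after the job is handed in: The tray lies flat in the bay within 6 mm of the stops, at rest, and the flap hangs shut behind it (within 0.06 rad) (all of step 2 and value of joint flap below 0.06 rad and linear speed of tray below 0.01 m/s); the robot touches nothing.
It fails at once if the tray is lifted (10 mm off the deck) or tipped (z of tray in the frame of scanner above 0.035 m or angle between tray's own z axis and vertical above 0.2 rad).
It fails at once if one of the other things is moved by more than 20 mm (distance of any of oil_bottle, cover_glass_box, specimen_jar, slide_mailer, slide_box, forceps, tally_counter from where it was at the start of the episode above 0.02 m).
It fails at once if one of the other things is tipped over (angle between any of oil_bottle, cover_glass_box, specimen_jar, slide_mailer, slide_box, forceps, tally_counter's own z axis and vertical above 0.4 rad).
It also fails if it takes over 42 s, if anything falls off the work surface, if the arm or the gripper's body presses on something with over 40 N, if the wrist force passes 120 N, or if a joint passes its speed limit or range.

## Working session

There is one attempt and no reset: what is moved stays moved. The work goes in short steps, Python scripts to look and compute and a tool call to move; the robot and the scene stay as the last step left them, time stands still between calls to the robot, and variables do not carry over. Pictures are saved under pics/ and viewed, at most 10 in all, crops included, and the job is handed in when it is done.

Besides the shell and the picture viewer there is one more tool, called after "Request:" as name([rows], argument=value, ...), one row to a line, values as JSON. servo_tool: Moves the arm, as the interface text tells. Its arguments: {"type":"object","properties":{"deltas":{"type":"array","items":{"type":"array"}},"grip":{"type":"number"}},"required":["deltas"]}

```bash
mkdir -p pics
cat > h.py <<'E'
import numpy as np, cv2
from workcell import ctrl, get_image, close_job, finder
from scipy.spatial.transform import Rotation as R
def pts(im, mask):
    v,u=np.nonzero(mask&(im["depth"]>0)); d=im["depth"][v,u]; K=im["K"]
    c=np.stack([(u-K[0,2])/K[0,0]*d,(v-K[1,2])/K[1,1]*d,d],1)
    return c@im["pose"][:3,:3].T+im["pose"][:3,3]
E
python3 - <<'E'
from h import *
o=ctrl.get_obs(); print(o["t"],o["ee_pos"],o["orientation"],o["width"],ctrl.grip_point_offset)
for n in ("top","side"):
    im=get_image(n); cv2.imwrite(f"pics/{n}0.png",im["frame"])
    print(n,im["pose"].round(2).tolist())
    for q in ("tray","scanner","flap","oil_bottle","cover_glass_box","specimen_jar","slide_mailer","slide_box","forceps","tally_counter"):
        for r in finder.silhouettes(q,im)[:1]:
            p=pts(im,r["mask"])
            if len(p)<5: continue
            t=p[p[:,2]>np.percentile(p[:,2],90)-6]
            (c,s,a)=cv2.minAreaRect(t[:,:2].astype(np.float32))
            print(q,round(r["score"],2),(np.array(r["rect"])*[640,400,640,400]).round(),"rect",np.round(c),np.round(s),round(a,1),"z",np.percentile(p[:,2],[5,50,95]).round())
E
```

```text
0.0 [ 186.23119932 -596.02045699  221.91734123] [-3.10415319e+00 -4.73577420e-01  3.58170900e-04] 87.96952851069388 18.700000000000003
top [[-0.01, -0.99, 0.1, 497.56], [-1.0, 0.01, -0.01, -6.77], [0.01, -0.1, -0.99, 921.79], [0.0, 0.0, 0.0, 1.0]]
tray 0.87 [346. 236.  49.  65.] rect [512. -54.] [ 90. 124.] 82.2 z [39. 43. 47.]
scanner 0.66 [213. 213. 345. 165.] rect [566. 362.] [210. 199.] 81.6 z [ 24. 208. 243.]
oil_bottle 0.48 [302. 300.  18.  11.] rect [374.  45.] [14. 12.] 36.6 z [16. 47. 71.]
cover_glass_box 0.65 [336. 308.  14.  30.] rect [354. -36.] [31. 61.] 77.9 z [21. 24. 27.]
specimen_jar 0.93 [314. 165.  20.  27.] rect [679.  14.] [39. 40.] 50.7 z [28. 62. 65.]
slide_mailer 0.66 [347. 173.  43.  26.] rect [664. -61.] [35. 86.] 18.6 z [ 9. 19. 22.]
slide_box 0.72 [274. 156.  54.  50.] rect [705. 110.] [ 85. 100.] 12.8 z [12. 36. 39.]
forceps 0.53 [403. 179.  39.  43.] rect [ 652. -187.] [124.  20.] 40.2 z [0. 5. 8.]
tally_counter 0.61 [368. 308.  23.  21.] rect [353. -98.] [43. 41.] 44.8 z [22. 26. 36.]
side [[0.84, -0.39, 0.36, 273.7], [-0.54, -0.6, 0.6, -523.62], [-0.02
[... 214 characters left out ...]
]
flap 0.88 [279. 198.  54.  35.] rect [521.  65.] [  7. 123.] 82.5 z [ 42.  74. 106.]
oil_bottle 0.67 [224. 248.  16.  27.] rect [373.  44.] [14. 13.] 32.4 z [ 7. 40. 71.]
cover_glass_box 0.95 [232. 289.  36.  24.] rect [353. -36.] [34. 60.] 78.3 z [ 3. 23. 26.]
specimen_jar 0.9 [359. 200.  26.  38.] rect [678.  15.] [43. 41.] 54.4 z [ 9. 43. 64.]
slide_mailer 0.61 [371. 227.  43.  32.] rect [662. -60.] [38. 88.] 17.7 z [ 3. 18. 20.]
slide_box 0.95 [345. 176.  55.  46.] rect [701. 100.] [ 92. 119.] 11.6 z [12. 36. 38.]
forceps 0.95 [404. 278.  17.  53.] rect [ 652. -189.] [126.  21.] 37.2 z [2. 5. 7.]
tally_counter 0.63 [245. 314.  28.  32.] rect [ 352. -100.] [43. 44.] 28.5 z [ 6. 26. 34.]
```

View pics/top0.png

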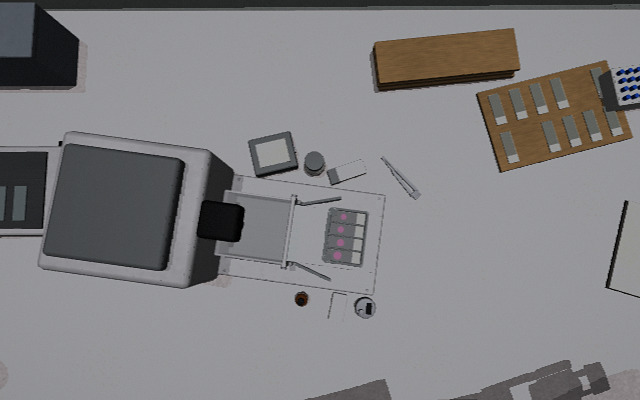

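View pics/side0.png

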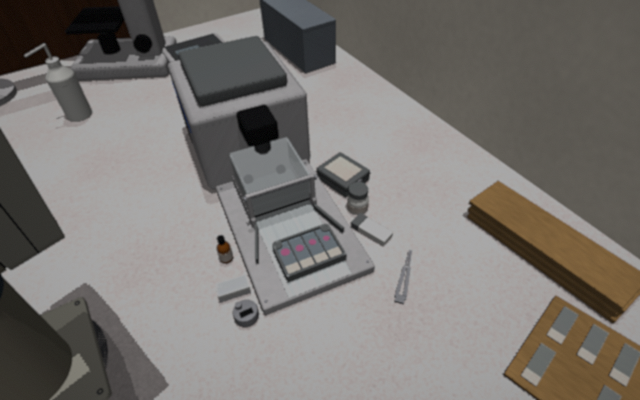

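Run:
```python
from h import *
for n in ("top","side"):
    im=get_image(n); full=np.ones((400,640),bool); P=pts(im,full)
    # deck: near z=25, large component
    for nm,lo,hi,box in (("deck",22,28.5,(380,650,-200,80)),("guides",36,46,(380,650,-200,80)),("lintel",111,120,(400,680,20,110)),("roof",235,247,(380,800,100,700))):
        p=P[(P[:,2]>lo)&(P[:,2]<hi)&(P[:,0]>box[0])&(P[:,0]<box[1])&(P[:,1]>box[2])&(P[:,1]<box[3])]
        if len(p)<20: continue
        c,s,a=cv2.minAreaRect(p[:,:2].astype(np.float32)); print(n,nm,len(p),np.round(c,1),np.round(s,1),round(a,2),cv2.boxPoints((c,s,a)).round().tolist())
    r=finder.silhouettes("flap",im)
    if r:
        m=cv2.erode(r[0]["mask"].astype(np.uint8),np.ones((5,5)))>0
        p=pts(im,m); c=p.mean(0); u,s,v=np.linalg.svd(p-c); print(n,"flap",c.round(1),v[2].round(3),v[0].round(3),s)
    for q in ("tray",):
        m=finder.silhouettes(q,im)[0]["mask"]; p=pts(im,m); p=p[(p[:,2]>38)&(p[:,2]<50)]
        print(q,cv2.minAreaRect(p[:,:2].astype(np.float32)))
```

```text
top deck 6258 [515.2 -33.7] [226.  268.5] 89.59 [[380.0, -146.0], [649.0, -148.0], [650.0, 78.0], [382.0, 80.0]]
top guides 2307 [488.7 -13.4] [165.2 234.5] 82.06 [[361.0, -79.0], [593.0, -111.0], [616.0, 52.0], [384.0, 85.0]]
top lintel 1561 [522.4  79.9] [153.7  58.4] 0.4 [[445.0, 109.0], [446.0, 50.0], [599.0, 51.0], [599.0, 110.0]]
top roof 13582 [565.5 361.5] [211.  199.3] 81.77 [[452.0, 271.0], [649.0, 243.0], [679.0, 452.0], [482.0, 480.0]]
tray ((511.95269775390625, -54.483055114746094), (90.12445831298828, 123.93931579589844), 81.92366027832031)
side deck 6440 [499.8 -18.6] [230.7 249.4] 82.32 [[361.0, -116.0], [608.0, -150.0], [639.0, 79.0], [392.0, 112.0]]
side guides 2782 [490.2  -9.8] [179.1 228.4] 83.49 [[367.0, -86.0], [593.0, -112.0], [614.0, 66.0], [387.0, 92.0]]
side lintel 1139 [524.6  88.6] [ 58.4 154.7] 81.83 [[444.0, 71.0], [597.0, 49.0], [605.0, 106.0], [452.0, 128.0]]
side roof 4147 [562.5 360.2] [211.9 197.9] 81.84 [[450.0, 269.0], [645.0, 241.0], [676.0, 451.0], [480.0, 479.0]]
side flap [518.5  70.2  73.5] [-0.139 -0.98  -0.142] [-0.99   0.143 -0.021] [998.36515651 492.39668736  26.6396888 ]
tray ((510.8950500488281, -54.53079605102539), (92.66716003417969, 124.12460327148438), 82.0650634765625)
```

The top view shows the tray (346,236) right of the port between the guides, the flap and lintel at about (292,230), and bystanders all off the deck. The side view agrees: flap (279,198), tray (309,255). Next I refine the scanner frame.

```bash
cat >> h.py <<'E'
PSI=np.deg2rad(81.9); X=np.array([np.cos(PSI),np.sin(PSI),0]); Y=np.array([-X[1],X[0],0]); O=np.array([519.4,76.2,0])
def S(p): return np.stack([(p-O)@X,(p-O)@Y,p[...,2]],-1)
def go(xs,ys,z,tilt=50):
    t=np.deg2rad(tilt); tz=X*np.sin(t)-np.array([0,0,np.cos(t)]); tx=X*np.cos(t)+np.array([0,0,np.sin(t)])
    M=np.stack([tx,np.cross(tz,tx),tz],1); o=ctrl.get_obs(); A=R.from_rotvec(o["orientation"]).as_matrix()
    T=O+xs*X+ys*Y+np.array([0,0,z])
    return (A.T@(T-o["ee_pos"])).round(1),R.from_matrix(A.T@M).as_rotvec().round(4)
E
python3 - <<'E'
from h import *
for n in ("top","side"):
    im=get_image(n); p=S(pts(im,np.ones((400,640),bool)))
    def sel(zl,zh,xl,xh,yl,yh): return p[(p[:,2]>zl)&(p[:,2]<zh)&(p[:,0]>xl)&(p[:,0]<xh)&(p[:,1]>yl)&(p[:,1]<yh)]
    d=sel(22,28,-230,-110,-125,125); print(n,"deck z",np.median(d[:,2]),"x",np.percentile(d[:,0],[0.3,1]).round(1),"y",np.percentile(d[:,1],[.3,1,99,99.7]).round(1))
    for a,b in((-190,-120),(-200,-185)): 
        e=sel(22,28,a,b,-125,125); print(e[:,1].min().round(1),e[:,1].max().round(1))
    l=sel(111,121,-40,5,-90,90); print("lintel",len(l),np.percentile(l[:,0],[2,98]),np.percentile(l[:,1],[1,99]),np.median(l[:,2]))
    for k in(-1,1):
        g=sel(38,45,-112,-25,30,110) if k>0 else sel(38,45,-112,-25,-110,-70)
        if len(g): print("guide",k,[ (x,(np.abs(g[np.abs(g[:,0]-x)<4][:,1]).min().round(1) if (np.abs(g[:,0]-x)<4).any() else None)) for x in(-100,-80,-60,-40)])
    m=finder.silhouettes("tray",im)[0]["mask"]; t=S(pts(im,m)); t=t[(t[:,2]>40)&(t[:,2]<50)]; print("tray",cv2.minAreaRect(t[:,:2].astype(np.float32)),np.median(t[:,2]))
print(go(-250,-8,140));
E
```

```text
top deck z 25.421050816771753 x [-209.6 -209.1] y [-118.3 -116.8  122.4  124. ]
-118.8 124.9
-118.0 124.4
lintel 636 [-13.04274685   4.6242032 ] [-78.10180017  70.80794927] 114.81894199252173
guide -1 [(-100, np.float64(72.8)), (-80, np.float64(84.1)), (-60, np.float64(79.2)), (-40, np.float64(71.9))]
guide 1 [(-100, np.float64(30.2)), (-80, np.float64(77.2)), (-60, np.float64(69.5)), (-40, np.float64(64.7))]
tray ((-130.37530517578125, -11.115921020507812), (89.97628021240234, 123.83367156982422), 0.2655511796474457) 43.36266297636337
side deck z 25.103734186697636 x [-210.7 -210. ] y [-116.6 -115.   122.8  124.4]
-117.7 124.9
-117.3 124.9
lintel 504 [-14.44001317   4.58214795] [-77.59298883  71.23058845] 114.31593238605302
guide -1 [(-100, np.float64(70.8)), (-80, np.float64(83.8)), (-60, np.float64(77.4)), (-40, np.float64(70.3))]
guide 1 [(-100, np.float64(30.0)), (-80, np.float64(77.4)), (-60, np.float64(71.3)), (-40, np.float64(64.6))]
tray ((-130.37399291992188, -10.38039779663086), (92.2327880859375, 124.8897933959961), 0.3337257504463196) 42.80245625889961
(array([ 418.2, -313.7,   82.7]), array([ 0.4902,  0.7761, -1.0512]))
```

```bash
echo 'O=O-3.4*Y' >> h.py; python3 -c "
from h import *
print(go(-250,-7,140))"
```

```text
(array([ 420.4, -312.6,   82.7]), array([ 0.4902,  0.7761, -1.0512]))
```

Request:
servo_tool([
  [[34,-25,7],[0.04,0.064,-0.086]],
  [[68,-50,14],[0.08,0.128,-0.172]],
  [[102,-75,20],[0.12,0.192,-0.258]],
  [[136,-100,27],[0.16,0.256,-0.344]],
  [[170,-125,34],[0.2,0.32,-0.43]],
], grip=-0.4)

```text
t: 2.02
ee_pos: [309.1, -429.6, 189.9]
orientation: [-2.673, -1.039, -0.416]
ft_force: [-0.8, -0.9, -0.2]
width: 61.8
grasp_force: 0.0
```

```bash
python3 -c "
from h import *
o=ctrl.get_obs();print(o['t'],o['ee_pos'],o['qpos'],o['width'])
print(go(-250,-7,140))"
```

```text
2.0167 [ 309.06957926 -429.6008181   189.91175616] [-1.14259544  0.43718771  1.75343673  0.31986251  1.20380133 -0.46723725] 61.848415290447946
(array([272. , -50.8, 162.1]), array([ 0.2908,  0.4543, -0.616 ]))
```

Request:
servo_tool([
  [[31,-6,19],[0.033,0.052,-0.071]],
  [[62,-12,37],[0.067,0.105,-0.142]],
  [[94,-18,56],[0.1,0.157,-0.213]],
  [[125,-24,75],[0.134,0.209,-0.284]],
  [[157,-29,93],[0.168,0.262,-0.355]],
])

```text
t: 2.43
ee_pos: [416.5, -282.2, 160.6]
orientation: [-2.215, -1.394, -0.69]
ft_force: [1.1, -1.1, 0.5]
width: 61.3
grasp_force: 0.0
```

```bash
python3 -c "
from h import *
o=ctrl.get_obs();print(o['t'],o['ee_pos'],o['qpos'],o['width'])
print(go(-250,-7,140))"
```

```text
2.4333 [ 416.46794113 -282.16210346  160.5744497 ] [-0.93313533  0.54549705  1.78728536  0.54611638  1.29520499 -0.76980319] 61.26225159517245
(array([92.4, 29.1, 95.3]), array([ 0.1225,  0.1923, -0.2622]))
```

Request:
servo_tool([
  [[26,8,27],[0.035,0.055,-0.075]],
  [[52,16,54],[0.07,0.11,-0.15]],
  [[75,24,78],[0.1,0.155,-0.21]],
  [[84,26,87],[0.11,0.175,-0.24]],
  [[84,26,87],[0.11,0.175,-0.24]],
])

```text
t: 2.85
ee_pos: [487.3, -181.4, 140.2]
orientation: [-1.872, -1.58, -0.842]
ft_force: [-0.8, -0.0, 0.1]
width: 61.3
grasp_force: 0.0
```

```bash
python3 -c "
from h import *
o=ctrl.get_obs();print(o['t'],o['ee_pos'],S(o['ee_pos']),o['qpos'],o['width'],o['ft_force'])
print(go(-225,-7,34.5))"
```

```text
2.85 [ 487.30469099 -181.43367709  140.17434264] [-259.58570393   -1.12578727  140.17434264] [-0.75946558  0.66196212  1.75038272  0.68593443  1.36651695 -0.96171476] 61.284507137202986 [-0.84466873 -0.03226089  0.11725198]
(array([-56.9,   6.3,  95.5]), array([ 0.0093,  0.0175, -0.0234]))
```

Request:
servo_tool([
  [[-14,2,24],[0.009,0.0175,-0.0234]],
  [[-28,3,48],[0.009,0.0175,-0.0234]],
  [[-40,5,68],[0.009,0.0175,-0.0234]],
  [[-40,5,68],[0.009,0.0175,-0.0234]],
])

```text
t: 3.18
ee_pos: [493.1, -158.8, 63.8]
orientation: [-1.844, -1.589, -0.855]
ft_force: [-0.2, 0.8, -0.0]
width: 61.5
grasp_force: 0.0
```

```bash
python3 -c "
from h import *
o=ctrl.get_obs();print(o['t'],S(o['ee_pos']),o['qpos'],o['ft_force'])
print(go(-200,-7,34.5))
im=get_image('side'); cv2.imwrite('pics/s1.png',im['frame'])"
```

```text
3.1833 [-236.39091286   -3.64276764   63.76695724] [-0.72804936  0.78885369  1.76345957  0.73298344  1.26605746 -1.05869494] [-0.20575153  0.76127112 -0.04257991]
(array([ 1. ,  3.3, 46.7]), array([ 0.0014,  0.0008, -0.006 ]))
```

View pics/s1.png

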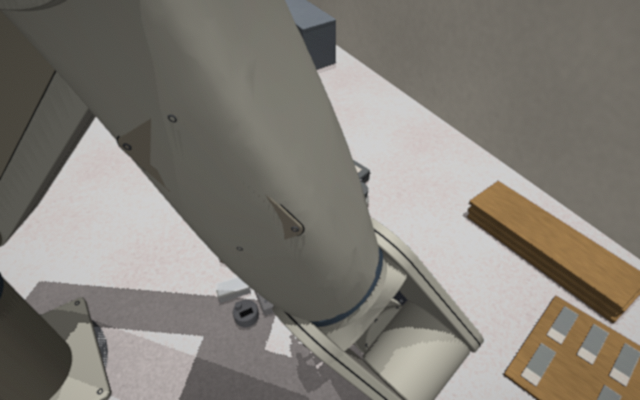

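The side view is mostly blocked by the forearm, which passes well above the tally counter (245,312) and the box (232,289). I go down behind the tray.

Request:
servo_tool([
  [[0,1,16],[0,0,-0.004]],
  [[1,2,32],[0,0,-0.006]],
  [[1,3,46],[0,0,-0.006]],
  [[1,3,46],[0,0,-0.006]],
  [[1,3,46],[0,0,-0.006]],
])

```text
t: 3.65
ee_pos: [502.8, -123.9, 37.6]
orientation: [-1.838, -1.6, -0.86]
ft_force: [0.2, -1.2, 0.6]
width: 61.5
grasp_force: 0.0
```

```bash
python3 -c "
from h import *
o=ctrl.get_obs();print(o['t'],S(o['ee_pos']),o['qpos'],o['ft_force'])
print(go(-185,-7,34.5), go(-120,0,34.5))
im=get_image('top'); cv2.imwrite('pics/t1.png',cv2.resize(im['frame'][130:350,200:520],None,fx=2.5,fy=2.5))"
```

```text
3.65 [-200.39386321   -8.38442923   37.58655982] [-0.67285344  0.82342722  1.79146588  0.78832521  1.19932561 -1.09259153] [ 0.18536218 -1.20632795  0.6350359 ]
(array([ 7.6, -1.4, 13.8]), array([0.0026, 0.0016, 0.0043])) (array([49.5, -8.3, 63.5]), array([0.0026, 0.0016, 0.0043]))
```

View pics/t1.png

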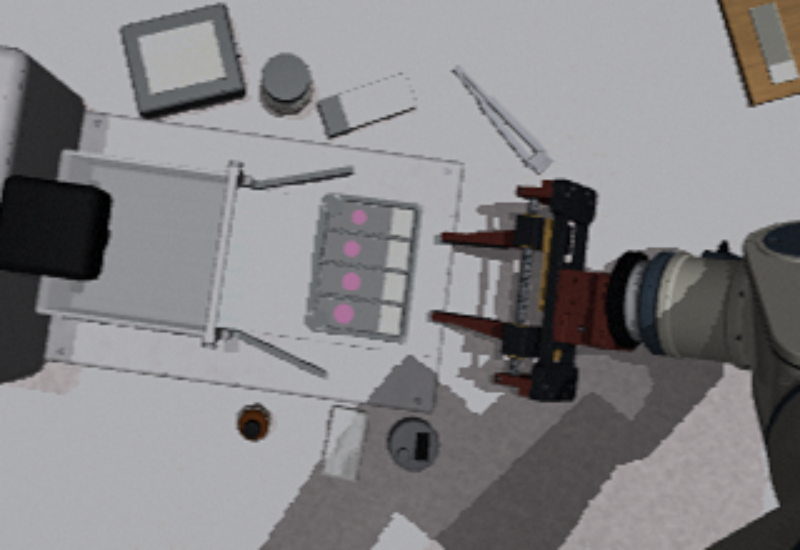

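The top view shows the fingers (438,238) and (432,316) lined up behind the tray (365,268), with the guides clear. I start pushing, drifting 7 mm left to centre.

Request:
servo_tool([
  [[4,-1,7],[0.003,0.002,0.004]],
  [[8,-1,14],[0.003,0.002,0.004]],
  [[14,-2,22],[0.003,0.002,0.004]],
  [[20,-3,29],[0.003,0.002,0.004]],
  [[26,-4,36],[0.003,0.002,0.004]],
])

```text
t: 4.12
ee_pos: [505.5, -79.6, 34.4]
orientation: [-1.839, -1.595, -0.858]
ft_force: [-0.1, -0.8, 0.5]
width: 61.9
grasp_force: 0.7
```

```bash
cat >> h.py <<'E'
def st(*tg):
    o=ctrl.get_obs();print(o['t'],S(o['ee_pos']).round(1),o['ft_force'].round(1) if hasattr(o['ft_force'],'round') else o['ft_force'])
    for t in tg: print(t,go(*t))
def tray(n):
    im=get_image(n); r=finder.silhouettes("tray",im)
    if r:
        t=S(pts(im,r[0]["mask"])); t=t[(t[:,2]>39)&(t[:,2]<50)]; print(n,"tray",round(r[0]["score"],2),len(t),cv2.minAreaRect(t[:,:2].astype(np.float32)),t[:,0].min(),t[:,0].max())
    return im
E
python3 -c "
from h import *
st((-120,0,34.5)); tray('top')"
```

```text
4.1167 [-156.2   -4.7   34.4] [-0.1 -0.8  0.5]
(-120, 0, 34.5) (array([23.4, -4.8, 27.7]), array([0.0015, 0.0004, 0.0003]))
top tray 0.76 2136 ((-105.42222595214844, -4.787567138671875), (123.81825256347656, 89.8387451171875), 89.94900512695312) -150.3410971478194 -60.467986667756406
```

Request:
servo_tool([
  [[5,-1,6],[0,0,0]],
  [[10,-2,12],[0,0,0]],
  [[15,-3,18],[0,0,0]],
  [[20,-4,24],[0,0,0]],
  [[25,-5,30],[0,0,0]],
])

```text
t: 4.63
ee_pos: [506.0, -40.4, 34.2]
orientation: [-1.839, -1.595, -0.859]
ft_force: [-0.1, -1.1, 1.7]
width: 61.5
grasp_force: 1.0
```

```bash
python3 -c "
from h import *
st((-80,0,34.5)); tray('top')"
```

```text
4.6333 [-117.4    0.2   34.2] [-0.1 -1.1  1.7]
(-80, 0, 34.5) (array([24.2,  0.2, 28.4]), array([0.0015, 0.0001, 0.0001]))
top tray 0.91 2124 ((-66.57131958007812, -0.09373092651367188), (90.50103759765625, 123.3000717163086), 0.41155874729156494) -112.08586469735741 -21.525331552130332
```

Request:
servo_tool([
  [[5,0,6],[0.0015,0,0]],
  [[10,0,12],[0.0015,0,0]],
  [[15,0,18],[0.0015,0,0]],
  [[20,0,23],[0.0015,0,0]],
  [[25,0,29],[0.0015,0,0]],
])

```text
t: 5.15
ee_pos: [511.5, -2.5, 34.6]
orientation: [-1.838, -1.595, -0.857]
ft_force: [0.1, -1.7, -0.4]
width: 61.6
grasp_force: 0.6
```

```bash
python3 -c "
from h import *
st((-30,0,34.5)); tray('top')"
```

```text
5.15 [-79.1   0.2  34.6] [ 0.1 -1.7 -0.4]
(-30, 0, 34.5) (array([31.5,  0.2, 37.7]), array([-0.0003,  0.0003,  0.0001]))
top tray 0.75 1508 ((-40.211734771728516, -0.23548507690429688), (122.57127380371094, 65.81109619140625), 89.8931655883789) -73.12242603142288 -7.23227986265457
```

Request:
servo_tool([
  [[6,0,7],[0,0,0]],
  [[12,0,14],[0,0,0]],
  [[18,0,21],[0,0,0]],
  [[24,0,28],[0,0,0]],
  [[29,0,34],[0,0,0]],
])

```text
t: 5.67
ee_pos: [517.6, 42.1, 35.0]
orientation: [-1.838, -1.595, -0.857]
ft_force: [-0.7, -1.5, -0.8]
width: 61.5
grasp_force: 0.6
```

```bash
python3 -c "
from h import *
st((0,0,34.5)); im=tray('top'); cv2.imwrite('pics/t2.png',cv2.resize(im['frame'][130:350,160:480],None,fx=2.5,fy=2.5))"
```

```text
5.6667 [-34.    0.4  35. ] [-0.7 -1.5 -0.8]
(0, 0, 34.5) (array([21.4,  0.4, 26.3]), array([-0.0007,  0.0001,  0.0002]))
top tray 0.78 483 ((-17.620159149169922, 0.08990859985351562), (123.1606216430664, 21.25798797607422), 89.93978881835938) -28.22020892967632 -6.935837914194595
```

View pics/t2.png

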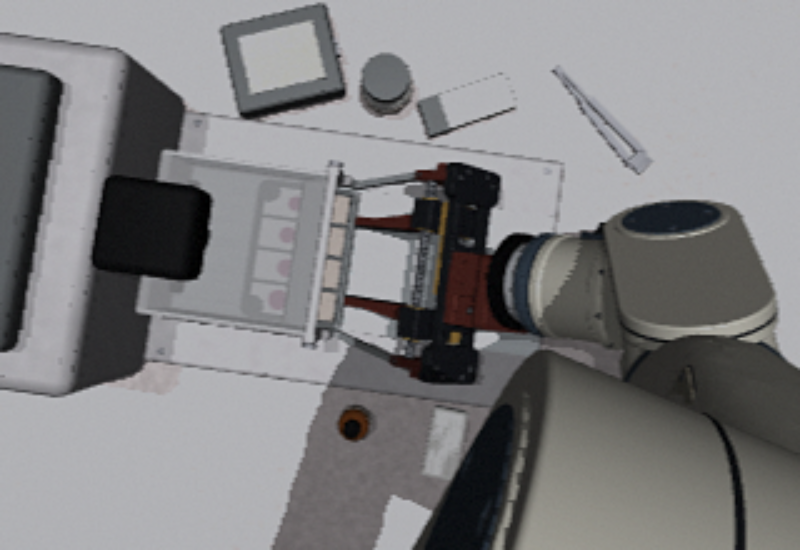

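The top view shows the tray nose under the hood at (275,250), the tray rear at (350,255), the fingers square behind it and everything else clear. I continue.

Request:
servo_tool([
  [[5,0,6],[0,0,0]],
  [[10,0,12],[0,0,0]],
  [[15,0,18],[0,0,0]],
  [[19,0,23],[0,0,0]],
  [[21,0,26],[0,0,0]],
])

```text
t: 6.18
ee_pos: [522.5, 74.9, 34.6]
orientation: [-1.837, -1.596, -0.857]
ft_force: [-1.2, -3.1, 1.2]
width: 61.7
grasp_force: 1.5
```

```bash
python3 -c "
from h import *
st((22,0,34.5)); tray('top')"
```

```text
6.1833 [-0.8  0.2 34.6] [-1.2 -3.1  1.2]
(22, 0, 34.5) (array([14.6,  0.2, 17.5]), array([-0.0004, -0.0002,  0.0005]))
```

Request:
servo_tool([
  [[2.5,0,3],[0,0,0]],
  [[5,0,6],[0,0,0]],
  [[7.5,0,9],[0,0,0]],
  [[10,0,12],[0,0,0]],
  [[12,0,14],[0,0,0]],
])

```text
t: 6.7
ee_pos: [525.0, 92.7, 34.5]
orientation: [-1.838, -1.595, -0.857]
ft_force: [-0.2, -1.8, -0.6]
width: 61.3
grasp_force: 0.6
```

Request:
servo_tool([
  [[0.6,0,0.8],[0,0,0]],
  [[1.3,0,1.6],[0,0,0]],
  [[2,0,2.4],[0,0,0]],
])

```text
t: 6.95
ee_pos: [525.4, 95.5, 34.5]
orientation: [-1.838, -1.596, -0.857]
ft_force: [-0.8, -1.1, -0.9]
width: 61.4
grasp_force: 0.7
```

```bash
python3 -c "
from h import *
st((22,0,34.5)); im=get_image('top'); cv2.imwrite('pics/t3.png',cv2.resize(im['frame'][150:310,190:390],None,fx=3.5,fy=3.5))"
```

```text
6.95 [20.   0.2 34.5] [-0.8 -1.1 -0.9]
(22, 0, 34.5) (array([1.3, 0.2, 1.6]), array([-0.0003,  0.0002,  0.0002]))
```

View pics/t3.png

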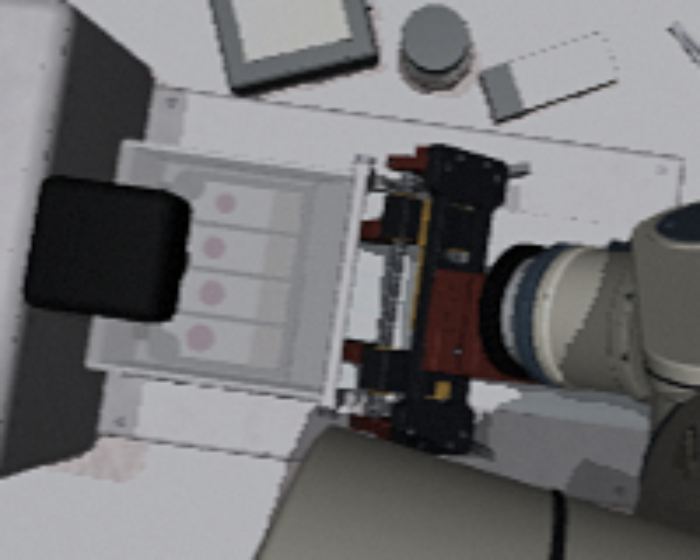

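The tray is in the bay under the hood (pixels 190–300 across, buffers at (165,345) and (190,185)), and the gripper body at about x=390 is clear of the lintel at 350. There is no stop force yet, so I push the last few millimetres.

Request:
servo_tool([
  [[0.6,0,0.8],[0,0,0]],
  [[1.2,0,1.5],[0,0,0]],
  [[1.6,0,1.9],[0,0,0]],
  [[1.9,0,2.3],[0,0,0]],
])

```text
t: 7.33
ee_pos: [525.8, 98.0, 34.4]
orientation: [-1.839, -1.596, -0.856]
ft_force: [-2.9, -9.4, 2.2]
width: 61.4
grasp_force: 4.4
```

Request:
servo_tool([
  [[-3,0,-4],[0,0,0]],
  [[-10,0,-12],[0,0,0]],
  [[-19,0,-23],[0,0,0]],
  [[-29,0,-35],[0,0,0]],
  [[-39,0,-46],[0,0,0]],
])

```text
t: 7.75
ee_pos: [517.2, 37.5, 34.4]
orientation: [-1.838, -1.595, -0.857]
ft_force: [0.2, -0.3, 0.4]
width: 61.4
grasp_force: 0.0
```

Request:
servo_tool([
  [[-13,0,-15],[0,0,0]],
  [[-26,0,-31],[0,0,0]],
  [[-39,0,-46],[0,0,0]],
  [[-52,0,-62],[0,0,0]],
  [[-64,0,-76],[0,0,0]],
])

```text
t: 8.17
ee_pos: [503.0, -61.6, 34.2]
orientation: [-1.839, -1.595, -0.857]
ft_force: [-0.3, -0.6, -0.1]
width: 61.3
grasp_force: 0.0
```

Request:
servo_tool([
  [[-10,0,-20],[0,0,0]],
  [[-20,0,-40],[0,0,0]],
  [[-30,0,-60],[0,0,0]],
  [[-30,0,-80],[0,0,0]],
  [[-30,0,-80],[0,0,0]],
])

```text
t: 8.58
ee_pos: [492.9, -143.5, 63.9]
orientation: [-1.842, -1.596, -0.86]
ft_force: [0.8, -0.9, 0.7]
width: 61.4
grasp_force: 0.0
```

```bash
python3 -c "
from h import *
st(); im=tray('top'); cv2.imwrite('pics/t4.png',cv2.resize(im['frame'][130:330,180:480],None,fx=2.6,fy=2.6))
P=S(pts(im,np.ones((400,640),bool))); q=P[(abs(P[:,1])<50)&(P[:,0]>-5)&(P[:,0]<75)]
h=np.histogram(q[:,0],range(-5,76,5)); print([ (h[1][i],np.median(q[(q[:,0]>=h[1][i])&(q[:,0]<h[1][i+1]),2]).round(1)) for i in range(len(h[0])) if h[0][i]])
s=get_image('side'); r=finder.silhouettes('flap',s)
if r:
    p=S(pts(s,cv2.erode(r[0]['mask'].astype(np.uint8),np.ones((5,5)))>0)); print(r[0]['score'],len(p),p.mean(0),np.linalg.svd(p-p.mean(0))[2][2])
cv2.imwrite('pics/s4.png',s['frame'])"
```

```text
8.5833 [-221.2   -1.3   63.9] [ 0.8 -0.9  0.7]
[(np.int64(-5), np.float64(114.3)), (np.int64(0), np.float64(114.6)), (np.int64(5), np.float64(114.4)), (np.int64(10), np.float64(114.6)), (np.int64(15), np.float64(114.6)), (np.int64(20), np.float64(114.4)), (np.int64(25), np.float64(114.3)), (np.int64(30), np.float64(114.3)), (np.int64(35), np.float64(114.7)), (np.int64(40), np.float64(114.5)), (np.int64(45), np.float64(114.4)), (np.int64(50), np.float64(114.6)), (np.int64(55), np.float64(114.4)), (np.int64(60), np.float64(114.7)), (np.int64(65), np.float64(114.8)), (np.int64(70), np.float64(115.3))]
```

View pics/t4.png

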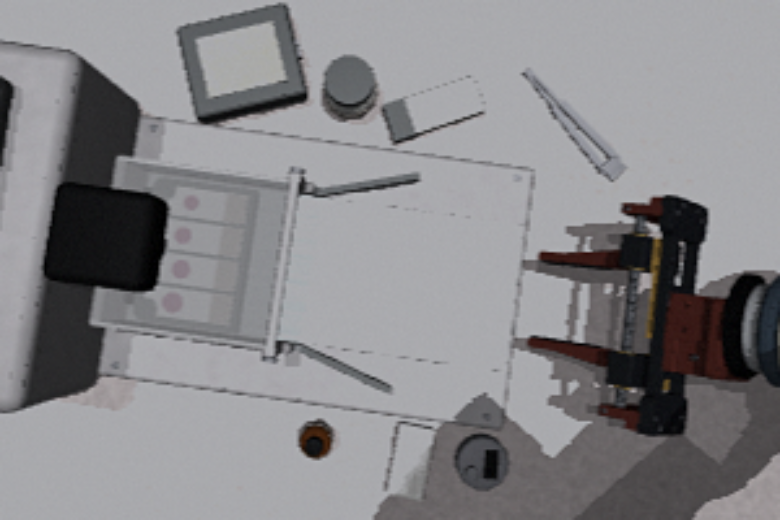

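View pics/s4.png

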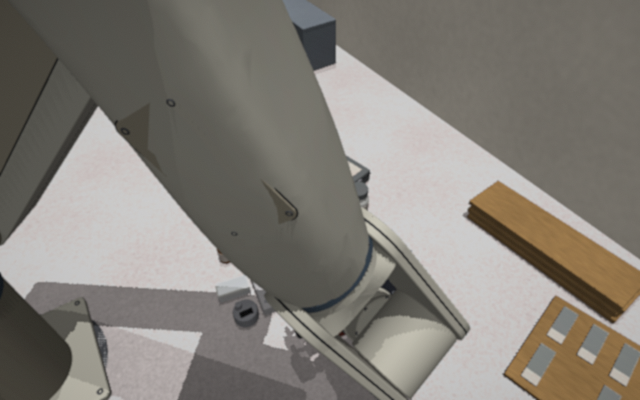

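The top view shows the tray inside, rear edge at about (249,257), and the fingers clear; the forearm still hides the flap from the side. I back away and check the flap.

Request:
servo_tool([
  [[-10,0,-35],[0,0,0]],
  [[-20,0,-70],[0,0,0]],
  [[-30,0,-105],[0,0,0]],
  [[-40,0,-140],[0,0,0]],
  [[-50,0,-175],[0,0,0]],
])

```text
t: 9.2
ee_pos: [468.3, -303.9, 136.9]
orientation: [-1.836, -1.595, -0.856]
ft_force: [0.4, -0.8, -0.2]
width: 61.2
grasp_force: 0.0
```

Request:
servo_tool([
  [[-10,0,-35],[0,0,0]],
  [[-20,0,-70],[0,0,0]],
  [[-30,0,-105],[0,0,0]],
  [[-40,0,-120],[0,0,0]],
  [[-40,0,-120],[0,0,0]],
])

```text
t: 9.62
ee_pos: [452.2, -423.3, 183.3]
orientation: [-1.841, -1.597, -0.857]
ft_force: [-0.1, 0.4, 0.3]
width: 61.6
grasp_force: 0.0
```

```bash
python3 -c "
from h import *
st(); im=get_image('top')
for u,v in ((275.8,228.8),(279.2,201),(272.3,257)):
    d=im['pose'][:3,:3]@np.linalg.inv(im['K'])@[u,v,1]; c=im['pose'][:3,3]; print('rear',S(c+d*(45-c[2])/d[2]).round(1))
s=get_image('side'); r=finder.silhouettes('flap',s)
if r:
    p=S(pts(s,cv2.erode(r[0]['mask'].astype(np.uint8),np.ones((5,5)))>0)); print(r[0]['score'],len(p),p.mean(0),np.linalg.svd(p-p.mean(0))[2][2])
cv2.imwrite('pics/s5.png',cv2.resize(s['frame'][80:320,150:450],None,fx=2.5,fy=2.5))"
```

```text
9.6167 [-5.040e+02 -4.000e-01  1.833e+02] [-0.1  0.4  0.3]
rear [26.2 -3.5 45. ]
rear [ 27.7 -66.1  45. ]
rear [24.8 59.1 45. ]
```

View pics/s5.png

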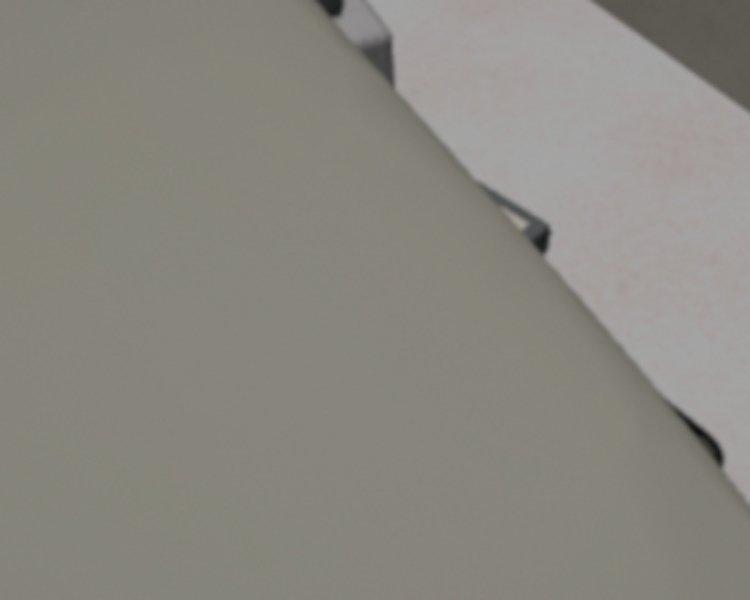

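```bash
python3 -c "
from h import *
o=ctrl.get_obs(); A=R.from_rotvec(o['orientation'])
print(A.inv().apply(np.array([186,-597,225])-o['ee_pos']).round(1),(A.inv()*R.from_rotvec([-3.104,-.4736,0])).as_rotvec().round(3))"
```

```text
[-104.5 -238.7 -191.3] [-0.492 -0.776  1.052]
```

Request:
servo_tool([
  [[-8,-19,-15],[-0.04,-0.06,0.08]],
  [[-17,-38,-31],[-0.08,-0.12,0.16]],
  [[-25,-57,-46],[-0.12,-0.18,0.24]],
  [[-34,-76,-61],[-0.16,-0.24,0.32]],
  [[-42,-95,-76],[-0.2,-0.3,0.4]],
])

```text
t: 10.18
ee_pos: [345.5, -489.8, 199.2]
orientation: [-2.416, -1.263, -0.593]
ft_force: [0.0, -0.1, -0.3]
width: 61.6
grasp_force: 0.0
```

```bash
python3 -c "
from h import *
o=ctrl.get_obs(); A=R.from_rotvec(o['orientation']); print(o['qpos'])
print(A.inv().apply(np.array([186,-597,225])-o['ee_pos']).round(1),(A.inv()*R.from_rotvec([-3.104,-.4736,0])).as_rotvec().round(3))"
```

```text
[-1.17102307  0.6059737   1.49582994  0.38553326  1.4567919  -0.68997655]
[-142.6  -77.7 -105.9] [-0.29  -0.48   0.644]
```

Request:
servo_tool([
  [[-20,-11,-15],[-0.04,-0.065,0.088]],
  [[-40,-22,-30],[-0.08,-0.13,0.176]],
  [[-60,-33,-45],[-0.12,-0.195,0.264]],
  [[-80,-44,-60],[-0.16,-0.26,0.352]],
  [[-100,-55,-75],[-0.2,-0.33,0.44]],
])

```text
t: 10.6
ee_pos: [233.3, -565.5, 217.9]
orientation: [-2.927, -0.757, -0.206]
ft_force: [0.9, 0.0, -0.3]
width: 61.7
grasp_force: 0.0
```

Request:
servo_tool([
  [[0,0,0],[0,0,0]],
  [[0,0,0],[0,0,0]],
])

```text
t: 10.77
ee_pos: [234.6, -565.0, 218.3]
orientation: [-2.922, -0.765, -0.211]
ft_force: [0.6, 0.4, -0.2]
width: 61.3
grasp_force: 0.0
```

```bash
python3 -c "
from h import *
st(); s=get_image('side'); r=finder.silhouettes('flap',s)
if r:
    p=S(pts(s,cv2.erode(r[0]['mask'].astype(np.uint8),np.ones((5,5)))>0)); print(r[0]['score'],len(p),p.mean(0),np.linalg.svd(p-p.mean(0))[2][2])
cv2.imwrite('pics/s6.png',cv2.resize(s['frame'][80:320,150:450],None,fx=2.5,fy=2.5))"
```

```text
10.7667 [-675.   195.   218.3] [ 0.6  0.4 -0.2]
0.87 829 [-6.07909577  1.80938428 74.37219965] [ 0.98904677 -0.00161074  0.14759365]
```

View pics/s6.png

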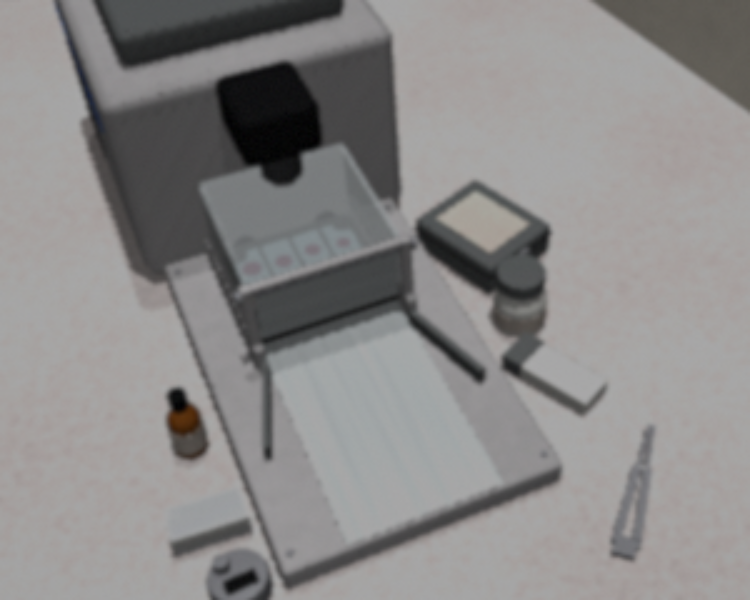

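The flap at (330,300) hangs shut, with the same plane as at the start (tilt 0.148 against 0.143). The tray is behind it by the buffers, and the bystanders have not moved. I hand in.

```bash
python3 -c "
from h import *
print(close_job())"
```

```text
the job is handed in; nothing more can be done
None
```

The tray was pushed home against the stops, the flap hangs shut behind it, the other things look unmoved, and the job is handed in (no verdict was shown).

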